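# Fit the orange insert into the kitchen slicer and clip it down

## Robot

A 6-joint arm with a two-finger parallel gripper is mounted at the origin on the work surface. World frame = base frame: x ahead of the robot, y to its left, z up, the work surface at z = 0. Lengths are in m, angles in rad, forces in N, time in s.
With the tool pointing down it reaches from about 0.275 to 0.85 m from the base axis. Payload 19 kg.
Tool frame: the origin (TCP) lies between the finger pads; the fingertips stand 17 mm ahead of it and the grasp point (between the pads) lies 2 mm behind it (r.finger_overhang is the z of the fingertips in the tool frame, in m); z points along the fingers, y is the line along which they close (so a half turn about z gives the same grasp; the last joint's range is limited). The gripper opens to 85 mm and grips with 20 to 120 N. Pads are 22 mm wide; open, the fingers measure 114 mm over their backs; the gripper's body (76 mm by 85 mm) begins 54 mm behind the grasp point. The pads swing forward as they close: fully open they stand 13 mm farther back than shut.
Start: joints at [1.189, 0.15, 1.437, -0, 1.554, -0.134], TCP at [0.141, 0.557, 0.248] pointing down, gripper open.
Joint ranges: [-2.8, 2.8], [-0.68, 2.1], [0.12, 2.68], [-1.39, 4.53], [0.16, 2.79], [-2.81, 2.81]. Speed limits (rad/s): [1.89, 1.89, 2.22, 3.01, 3.01, 3.01].

## Interface

Orientations are given as a rotation vector (axis times angle).
In Python, from station import r gives the robot as it stands.
- The arm moves only by the tool drive_tool, never from a script. Its argument "deltas" is a list of rows, each a list of 3 entries, a list of its own where there are three numbers: the shift along the world's x, y, z in m, then the turn, a rotation vector about the world's x, y, z in units of 5 degrees (1.0 is 5 degrees), then the gripper command: -1 is fully open, 1 is shut, values between are in proportion. A call has 1 to 12 rows; each row shifts and turns the commanded pose from where the row before left it; what a row does not reach is not made up. A row lasts 1/12 s, in which the tool goes at most 41.7 mm and 7.16 degrees, less where a joint would pass 70% of its speed; a pose out of reach is approached as far as the arm can. A call is refused whole if a number of a shift passes 0.0417 or a number of a turn 1, either way. A call with a gripper value outside its range is refused whole. The fingers move at their own pace and stop on an object; "squeeze" is the grip in N (left out, the last holds). Time passes only in rows, so rows that do not move let the fingers close. It gives the time, the measured TCP pose, the force, the opening and the grip force at its end, in the units of the state.
- r.observe(): the state, without advancing time (a new reading comes with each control period).
- r.camera(name): name is "side" or "top"; returns (picture, depth): 400x640x3 uint8, red, green, blue; 400x640 float32, m along the optical axis (not along the pixel's ray), 0 where there is no reading.
- r.calibration(name): a dict with "fovy" (degrees; the focal length in pixels is half the picture's height over the tangent of half this angle, whatever the lens; pixels are square), "cx", "cy" (the principal point, pixels), "distortion" ([k1, k2, p1, p2, k3] as OpenCV has them; the pictures are not rectified), "R" (3x3) and "t" (3): a world point X has camera coordinates R X + t. Camera axes: x right, y down, z forward; pixel columns grow to the right and rows downward; lengths in m; the calibration is good to about 2 mm. A picture is of the moment at which its call begins. calibration takes no time and is no camera call.
- r.finish_job(): hands the job in; it is judged then, once.
The state is a dict: "clock": time; "joints": joint angles; "joint_vel": joint speeds; "joint_torque": joint torques, N m; "tool_pos": TCP position; "ee_rot": TCP orientation; "ft_force": force on the tool from outside, world axes, zero at the start; "wrist_torque": the same for the moment, N m; "opening": opening from 0.0 (shut) to 1.0 (fully open); "finger_force": force on a finger pad.
Only numpy, scipy, OpenCV 4.12 (cv2) and the standard library are available. Lean on these libraries where they do the work, as an engineer would, in place of code of your own. Each camera call takes 0.05 s, during which the arm holds its last target. There are 200 camera calls.

## Task

Fit the orange insert to the vegetable slicer: swing the slicer's spring clip fully up so that it stays open by itself, slide the insert along the feed plate into the channel beneath it until you feel its front edge come fully home against the blade ledge, pressing only lightly, then lower the clip gently by hand, without letting it snap or forcing it down, so that its feet sit in the insert's groove and hold it. Leave the other insert, the food holder and the glass where they are.

Things in the scene. Friction and masses are not known exactly. Their poses are not given: they have to be found in the camera images.
- slicer: White and grey kitchen slicer, 380 long, 104 wide, fixed to the counter by suction feet. Origin under its middle, on the counter; x runs along it from the handle end to the blade end, z up. Its grey feed plate, flat floor 30 mm above the counter, 86 wide, runs from x = -190 to +80. Behind x = -100 it has no side walls: the insert can be laid down there
- slicer_mouth (a point): On the floor, mid width, where the straight channel begins (slicer x = -50); axes as the slicer's. From here on guide walls 87 apart, 10 high above the floor; before it they flare to about 112 apart at x = -100. From x = +34 to +86 lips overhang the channel by 5 to 6 mm each side, 6.7 mm above the floor
- clip (a joint): Spring clip's hinge, rad: 0 down, 1.7 fully up past upright. Its axis, along y, lies 45 ahead of and 15 below the bar when down; the bar (47.4 radius) ends 66 nearer the blade and 28 higher. Over-centre: below 1.0 it pulls shut (4 to 5 N at the bar) and snaps if let go, above 1.0 it stays open. Reads 0 when down with no insert, 0.03 with feet in the insert's groove, 0.12 on ridge or step
- insert: Orange flat plastic insert, loose, about 80 g: plate 130 long, 84 wide, 5 thick. Origin at the middle of its underside; x to its front edge (the end away from its grip fin), z up. Across its top a ridge 4 wide and, 14 ahead of it, a step 22 wide, both 4 high, form a groove at x = -5 for the clip's feet. When it is home on the ledge the groove lies just under the feet, with 2 mm to spare either way
- insert_grip (a point): In the orange insert's upright grip fin near its rear edge (insert x = -55), 16 above the underside. The fin is 10 thick along x, 40 long across, and rises 22 above the plate (its top 27 above the underside)
- insert_nose (a point): middle of the lower front edge of the orange insert (x = +65); axes as the insert's
- insert_green: green julienne insert of the same shape with a row of steel teeth, lying beside the orange one; not to be used
- guard: white round food holder with a knob, 100 across, 60 high, origin under its middle
- glass: clear drinking glass, 72 across, 90 high, origin under its middle
- head: Blade head, fixed, with the thickness dial; origin on the mid line, 118 from the slicer's origin, axes as the slicer's. It carries the blade carriage (black ledge 87 wide, 10 high, under the steel blade, and the clip's pivots), which the dial has left anywhere within 10 mm either way along x: this shift is not reported: feel for it. Push on the ledge under 10 N, by the clip under 25 N
- home_mid (a point): On the floor, mid width, at slicer x = +80: the foot of the ledge that the insert's front edge must meet when the carriage is at mid travel. The true ledge lies up to 10 mm before or beyond this along x; axes as the slicer's
- bar_mid (a point): Fixed point at slicer x = +10, 55 above the counter: middle of the clip's black crossbar when it is down and the carriage at mid travel. The true bar lies up to 10 mm before or beyond it along x (same shift as the ledge). Bar: diameter 10, 92 long, along the slicer's y. Two presser feet 10 x 14, reaching 21 below its middle, hang 32 either side: 50 mm between them is free for fingers
Things that resemble listed ones, but are neither listed nor needed, are in the scene too. Leave any brown or red look-alike of the insert alone.

How it is judged:
On the way, in this order (a step that is already met when the one before it is completed fails the run):
1. the clip is swung fully up (value of joint clip above 1.5 rad), for 0.2 s.
2. with the clip still up, the insert is slid home in the channel until it bears on the ledge (at least 0.5 N) (value of joint clip above 1.2 rad and contact force between insert and head above 0.5 N and x of insert_nose in the frame of home_mid between -0.012 and 0.012 m and angle between the x axis of insert and the x axis of slicer, either way round below 0.05 rad and angle between insert's own z axis and vertical below 0.03 rad), for 0.05 s.
At the end, for the whole second after the job is handed in: The orange insert lies flat and straight in the channel at the ledge (within 12 mm of home_mid), with the clip down on it and its feet in the insert's groove (joint between 0.005 and 0.075 rad, which they reach only when the insert is within about 2 mm of the ledge); everything at rest and let go (x of insert_nose in the frame of home_mid between -0.012 and 0.012 m and angle between the x axis of insert and the x axis of slicer, either way round below 0.05 rad and angle between insert's own z axis and vertical below 0.03 rad and value of joint clip between 0.005 and 0.075 rad and linear speed of insert below 0.02 m/s); the robot touches nothing.
It fails at once if the insert is pushed against the blade ledge with over 10 N (clip up) (value of joint clip above 1 rad and contact force between insert and head above 10 N).
It fails at once if the clip is forced or banged down on the insert with over 25 N (contact force between insert and head above 25 N).
It fails at once if the clip snaps down (faster than 4 rad/s) (velocity of joint clip below -4 rad/s).
It fails at once if the green insert or another kitchen thing is disturbed (over 20 mm) (distance of any of insert_green, guard, glass from where it was at the start of the episode above 0.02 m).
It also fails if it takes over 72 s, if anything falls off the work surface, if the arm or the gripper's body presses on something with over 40 N, if the wrist force passes 120 N, or if a joint passes its speed limit or range.

## Working session

There is one attempt and no reset: what is moved stays moved. The work goes in short steps, Python scripts to look and compute and a tool call to move; the robot and the scene stay as the last step left them, time stands still between calls to the robot, and variables do not carry over. Pictures are saved under pics/ and viewed, at most 11 in all, crops included, and the job is handed in when it is done.

Besides the shell and the picture viewer there is one more tool, called after "Request:" by a JSON object that holds its "name" and its "arguments". drive_tool: Moves the arm, as the interface text tells. Its arguments: {"type":"object","properties":{"deltas":{"type":"array"},"squeeze":{"type":"number"}},"required":["deltas"]}

```bash
mkdir -p pics; cat > h.py <<'E'
import numpy as np, cv2
from station import r
def cal(n,shape=(400,640)):
    c=r.calibration(n); f=shape[0]/2/np.tan(np.radians(c["fovy"])/2)
    K=np.array([[f,0,c["cx"]],[0,f,c["cy"]],[0,0,1]]); return K,np.array(c["distortion"],float),np.array(c["R"]),np.array(c["t"])
def ray(n,uv):
    K,D,R,t=cal(n); p=cv2.undistortPoints(np.array(uv,float).reshape(-1,1,2),K,D).reshape(-1,2)
    d=np.c_[p,np.ones(len(p))]; return d@R, -R.T@t
def onz(n,uv,z):
    d,o=ray(n,uv); z=np.broadcast_to(z,len(d)); return o+d*((z-o[2])/d[:,2])[:,None]
def cloud(n,depth):
    v,u=np.mgrid[:400,:640]; d,o=ray(n,np.c_[u.ravel(),v.ravel()])
    return (o+d*depth.ravel()[:,None]).reshape(400,640,3)
def proj(n,X):
    K,D,R,t=cal(n); return cv2.projectPoints(np.array(X,float).reshape(-1,1,3),cv2.Rodrigues(R)[0],t,K,D)[0].reshape(-1,2)
E
python3 - <<'E'
from h import *
for n in("top","side"):
    p,d=r.camera(n); np.savez(f"pics/{n}0.npz",p=p,d=d); cv2.imwrite(f"pics/{n}0.png",cv2.resize(p[:,:,::-1],(800,500)))
    K,D,R,t=cal(n); print(n,-R.T@t,K[0,0],R.round(2).tolist())
print(r.observe())
E
```

```text
top [ 0.29329446 -0.1310221   1.40203819] 448.35130630153986 [[0.02, -1.0, 0.0], [-0.99, -0.02, -0.17], [0.17, -0.0, -0.99]]
side [-0.28499963 -0.97072076  1.29438469] 473.1317174597707 [[0.72, -0.7, 0.01], [-0.5, -0.52, -0.7], [0.49, 0.5, -0.72]]
{'clock': 0.1, 'joints': array([ 1.18900717e+00,  1.51007756e-01,  1.43796557e+00,  6.87311845e-06,
        1.55379524e+00, -1.34000113e-01]), 'joint_vel': array([ 0.00228531, -0.00136235, -0.00043538, -0.0008651 ,  0.00207745,
       -0.00139995]), 'joint_torque': array([ 2.87075905e-03, -7.14387131e+01, -5.71796465e+01, -1.04682215e-04,
        6.97317417e-03,  2.26818730e-05]), 'tool_pos': array([0.14096763, 0.55724733, 0.24769564]), 'ee_rot': array([-3.88193360e-01, -3.11720726e+00,  1.78310637e-03]), 'ft_force': array([-0.96325483, -0.13570693, -0.75298929]), 'wrist_torque': array([ 0.06570972, -0.04347469, -0.01765095]), 'finger_force': 0.0, 'opening': 0.9960990607612282}
```

View pics/top0.png

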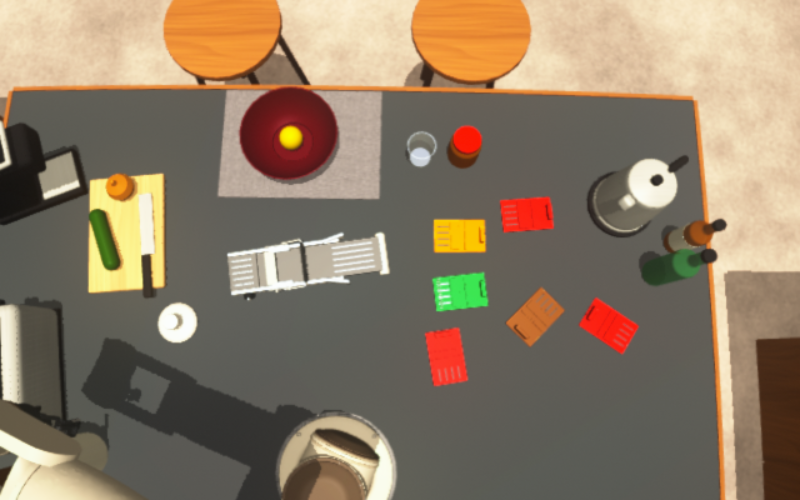

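View pics/side0.png

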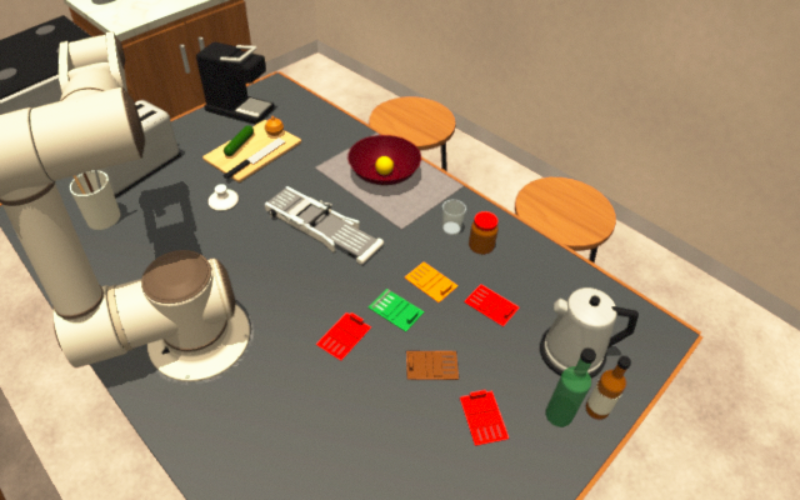

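Candidates for the insert in the top picture (800-wide pixels): orange (459,236); look-alikes red (526,215), red (446,356), red (608,326), brown (535,317) and green (460,292). I choose the orange one, with its fin at the right end (484,236). The slicer runs from handle (383,252) to blade end (232,272). Close crops next.

```bash
python3 - <<'E'
from h import *
p=np.load("pics/top0.npz")["p"]
a=cv2.resize(p[180:245,175:315][:,:,::-1],None,fx=5.6,fy=5.6,interpolation=cv2.INTER_CUBIC)
b=cv2.resize(p[165:255,335:455][:,:,::-1],None,fx=5,fy=5,interpolation=cv2.INTER_CUBIC)
cv2.imwrite("pics/a.png",a);cv2.imwrite("pics/b.png",b)
z=np.load("pics/top0.npz");C=cloud("top",z["d"])
m=cv2.inRange(cv2.cvtColor(p,cv2.COLOR_RGB2HSV),(12,180,150),(28,255,255))
m[:,:335]=0;m[:165]=0;m[220:]=0;m[:,400:]=0
P=C[m>0];print(len(P),P[:,2].min(),np.median(P[:,2]),P[:,2].max());print(cv2.minAreaRect(P[:,:2].astype(np.float32)))
E
```

```text
1043 -0.002943386346320409 0.0066769647718709635 1.402038186553414
((0.4572576880455017, -0.25752946734428406), (0.1473088562488556, 0.38710758090019226), 73.18135833740234)
```

View pics/a.png

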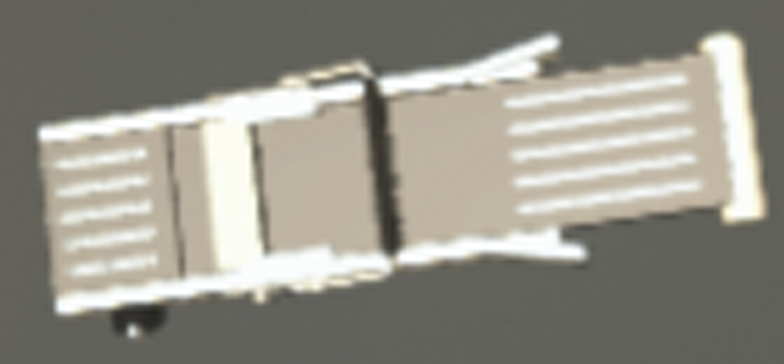

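View pics/b.png

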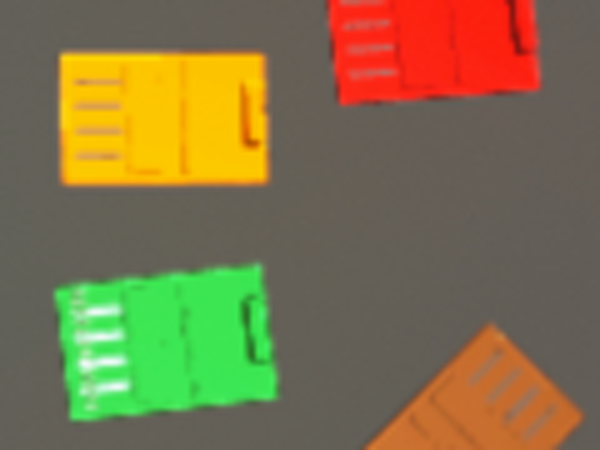

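The crops show the orange insert with its corners at b(61,54),(265,54),(268,184),(62,184), its fin at right (250,115). It is the plain orange one, not brown or red. The slicer's black bar runs a(372,90)-(390,255) and the black ledge edge is near a(260,150).

```bash
python3 - <<'E'
from h import *
z=np.load("pics/top0.npz");d=z["d"];C=cloud("top",d)
cb=lambda q:[( (u+.5)/5-.5+335,(v+.5)/5-.5+165) for u,v in q]
ca=lambda q:[( (u+.5)/5.6-.5+175,(v+.5)/5.6-.5+180) for u,v in q]
P=onz("top",cb([(61,54),(265,54),(268,184),(62,184)]),.005);print("insert corners",P.round(4).tolist())
print("len",np.linalg.norm(np.diff(P,axis=0),axis=1), "c",P.mean(0),"ang",np.degrees(np.arctan2(*( (P[0]+P[3]-P[1]-P[2])[[1,0]]))))
print("fin top",onz("top",cb([(243,82),(258,147)]),.032))
print("bar",onz("top",ca([(374,85),(391,255)]),.055))
print("handle",onz("top",ca([(704,55),(725,210),(738,40),(760,215)]),.035))
L=onz("top",ca([(42,133),(58,308)]),.040);print("blade-end",L)
print("floor edges near handle",onz("top",ca([(500,90),(700,62),(560,228),(720,207)]),.03))
print("ledge/blade lines",onz("top",ca([(258,140),(266,250),(207,130),(220,265),(172,130),(183,275)]),.04))
# depth along midline
for u,v in [(700,130),(600,145),(550,150),(450,165),(420,170),(382,170),(330,180),(290,190),(262,195),(235,200),(190,205),(120,215)]:
    uu,vv=ca([(u,v)])[0];print(u,C[int(round(vv)),int(round(uu))].round(4))
E
```

```text
insert corners [[0.6282, -0.231, 0.005], [0.6307, -0.3621, 0.005], [0.546, -0.363, 0.005], [0.5437, -0.232, 0.005]]
len [0.13108079 0.08470602 0.13099254] c [ 0.5871456 -0.2970288  0.005    ] ang 91.0450165246677
fin top [[ 0.60585814 -0.34351762  0.032     ]
 [ 0.56446588 -0.35250864  0.032     ]]
bar [[0.54973853 0.09521531 0.055     ]
 [0.45633951 0.0818087  0.055     ]]
handle [[ 0.57367002 -0.08433668  0.035     ]
 [ 0.48694888 -0.09783925  0.035     ]
 [ 0.58251279 -0.10305143  0.035     ]
 [ 0.48450943 -0.11712714  0.035     ]]
blade-end [[0.5224349  0.28142609 0.04      ]
 [0.42547617 0.26611896 0.04      ]]
floor edges near handle [[ 0.55286641  0.02894529  0.03      ]
 [ 0.5706758  -0.08202714  0.03      ]
 [ 0.47604127 -0.00697795  0.03      ]
 [ 0.48928027 -0.09492415  0.03      ]]
ledge/blade lines [[0.52061965 0.16062257 0.04      ]
 [0.45962595 0.15302662 0.04      ]
 [0.52572367 0.18929019 0.04      ]
 [0.4508818  0.17795222 0.04      ]
 [0.52538448 0.20879621 0.04      ]
 [0.44498534 0.19806528 0.04      ]]
700 [ 0.5317 -0.0842  0.0296]
600 [ 0.5246 -0.0283  0.0285]
550 [ 0.5202 -0.0009  0.0332]
450 [0.511  0.0556 0.0257]
420 [0.5072 0.0707 0.028 ]
382 [0.502  0.0875 0.0591]
330 [0.4998 0.12   0.0295]
290 [0.4928 0.1442 0.0317]
262 [0.4915 0.1584 0.0384]
235 [0.4881 0.1705 0.039 ]
190 [0.4855 0.1968 0.032 ]
120 [0.478  0.2362 0.0355]
```

Request:
{"name": "drive_tool", "arguments": {"deltas": [[[0.02,-0.027,0],[0,0,0.92],-0.05],[[0.0226,-0.0293,0],[0,0,0.92],-0.05],[[0.0226,-0.0293,0],[0,0,0.92],-0.05],[[0.0226,-0.0293,0],[0,0,0.92],-0.05],[[0.0226,-0.0293,0],[0,0,0.9],-0.05],[[0.0226,-0.0293,0],[0,0,0],-0.05],[[0.0226,-0.0293,0],[0,0,0],-0.05],[[0.0226,-0.0293,0],[0,0,0],-0.05],[[0.0226,-0.0293,0],[0,0,0],-0.05],[[0.0226,-0.0293,0],[0,0,0],-0.05],[[0.0226,-0.0293,0],[0,0,0],-0.05],[[0.0226,-0.0293,0],[0,0,0],-0.05]], "squeeze": 20}}

```text
clock: 1.1
tool_pos: [0.4103, 0.2064, 0.2482]
ee_rot: [-0.238, 3.132, -0.0]
ft_force: [0.4, 0.8, -0.1]
opening: 0.526
finger_force: 0.0
```

Request:
{"name": "drive_tool", "arguments": {"deltas": [[[0.0232,-0.0296,0],[0,0,0],-0.05],[[0.0232,-0.0296,0],[0,0,0],-0.05],[[0.0232,-0.0296,0],[0,0,0],-0.05],[[0.0231,-0.0296,0],[0,0,0],-0.05],[[0,0,-0.036],[0,0,0],-0.05],[[0,0,-0.036],[0,0,0],-0.05],[[0,0,-0.036],[0,0,0],-0.05],[[0,0,-0.03],[0,0,0],-0.05],[[0,0,0],[0,0,0],-0.05]]}}

```text
clock: 1.85
tool_pos: [0.4995, 0.0895, 0.1047]
ee_rot: [0.237, -3.124, -0.001]
ft_force: [-0.0, -1.0, -0.9]
opening: 0.523
finger_force: 0.0
```

```bash
python3 - <<'E'
from h import *
p,d=r.camera("side"); o=r.observe();print(o["tool_pos"],o["ft_force"])
u,v=proj("side",[o["tool_pos"]])[0].astype(int);print(u,v)
c=p[max(v-60,0):v+60,u-80:u+80,::-1]; cv2.imwrite("pics/c.png",cv2.resize(c,None,fx=5,fy=5,interpolation=cv2.INTER_CUBIC))
E
```

```text
[0.50087125 0.08958991 0.10818092] [0.68016868 0.02219559 1.03610784]
253 162
```

View pics/c.png

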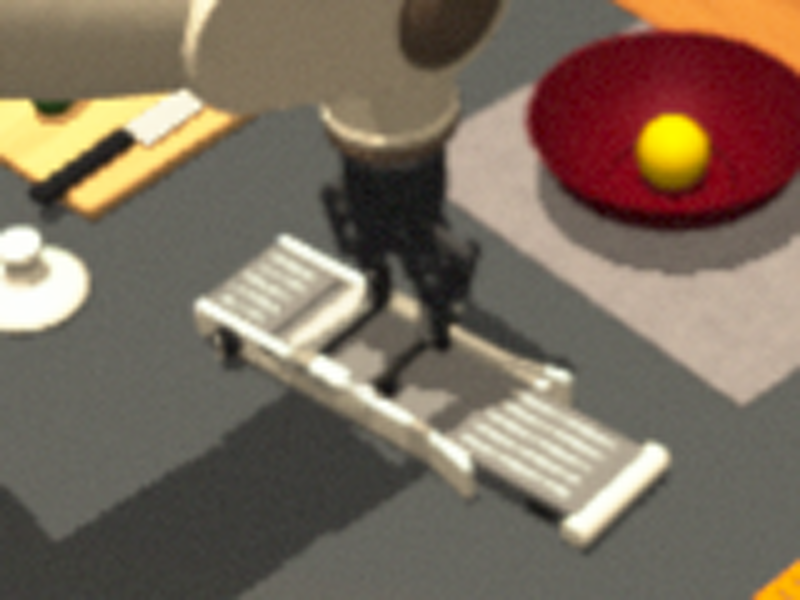

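The gripper's fingers (375,290) and (445,340) straddle the bar (385,385)-(430,350). I descend and close.

Request:
{"name": "drive_tool", "arguments": {"deltas": [[[0.001,-0.001,-0.018],[0,0,0],-0.05],[[0.001,0,-0.018],[0,0,0],-0.05],[[0,0,-0.015],[0,0,0],-0.05],[[0,0,0],[0,0,0],-0.05],[[0,0,0],[0,0,0],0.3],[[0,0,0],[0,0,0],0.6],[[0,0,0],[0,0,0],1],[[0,0,0],[0,0,0],1],[[0,0,0],[0,0,0],1],[[0,0,0],[0,0,0],1]], "squeeze": 25}}

```text
clock: 2.73
tool_pos: [0.5052, 0.0892, 0.0611]
ee_rot: [-0.238, 3.13, 0.001]
ft_force: [-0.6, 5.5, 6.6]
opening: 0.105
finger_force: 25.7
```

Request:
{"name": "drive_tool", "arguments": {"deltas": [[[0,0,0],[0,0,0],1],[[0,0,0],[0,0,0],1]]}}

```text
clock: 2.9
tool_pos: [0.5052, 0.0892, 0.0611]
ee_rot: [-0.238, 3.13, 0.001]
ft_force: [-0.6, 3.4, 6.8]
opening: 0.102
finger_force: 25.7
```

```bash
python3 - <<'E'
from h import *
for i in range(3):
    o=r.observe();print(o["tool_pos"].round(4),o["ft_force"].round(1),o["wrist_torque"].round(2)); r.camera("top")
# arc table
B=np.array([.503,.0885]);
a0=np.pi-np.arctan2(15,45);R=.0474
prev=None
for q in np.linspace(0,1.7,13):
    s=(R*(np.cos(a0-q)-np.cos(a0)),R*(np.sin(a0-q)-np.sin(a0)))
    X=np.array([s[0]*np.cos(np.radians(98.7)),s[0]*np.sin(np.radians(98.7)),s[1]])
    print(round(q,2),(X-prev).round(4).tolist() if prev is not None else "",X.round(4)); prev=X
E
```

```text
[0.5052 0.0892 0.0611] [-0.6  3.4  6.8] [0.82 0.16 0.1 ]
[0.5052 0.0892 0.061 ] [-1.1  4.3  6.3] [0.78 0.12 0.04]
[0.5052 0.0892 0.061 ] [-1.5  5.   6.3] [0.76 0.09 0.09]
0.0  [-0.  0.  0.]
0.14 [-0.0004, 0.0025, 0.0062] [-0.0004  0.0025  0.0062]
0.28 [-0.0005, 0.0034, 0.0058] [-0.0009  0.0059  0.012 ]
0.42 [-0.0006, 0.0041, 0.0052] [-0.0015  0.0101  0.0172]
0.57 [-0.0007, 0.0048, 0.0046] [-0.0023  0.0149  0.0218]
0.71 [-0.0008, 0.0054, 0.0039] [-0.0031  0.0203  0.0256]
0.85 [-0.0009, 0.0059, 0.003] [-0.004   0.0262  0.0287]
0.99 [-0.001, 0.0063, 0.0022] [-0.005   0.0325  0.0308]
1.13 [-0.001, 0.0065, 0.0012] [-0.006   0.039   0.0321]
1.27 [-0.001, 0.0066, 0.0003] [-0.007   0.0457  0.0324]
1.42 [-0.001, 0.0066, -0.0006] [-0.008   0.0523  0.0317]
1.56 [-0.001, 0.0064, -0.0016] [-0.009   0.0587  0.0302]
1.7 [-0.0009, 0.0062, -0.0025] [-0.0099  0.0649  0.0277]
```

Request:
{"name": "drive_tool", "arguments": {"deltas": [[[-0.0004,0.0025,0.0062],[0,0,0],1],[[-0.0005,0.0034,0.0058],[0,0,0],1],[[-0.0006,0.0041,0.0052],[0,0,0],1],[[-0.0007,0.0048,0.0046],[0,0,0],1],[[-0.0008,0.0054,0.0039],[0,0,0],1],[[0,0,0],[0,0,0],1],[[0,0,0],[0,0,0],1]]}}

```text
clock: 3.63
tool_pos: [0.5026, 0.1073, 0.0878]
ee_rot: [-0.239, 3.129, -0.006]
ft_force: [-3.8, -21.8, 19.2]
opening: 0.107
finger_force: 26.1
```

Request:
{"name": "drive_tool", "arguments": {"deltas": [[[0,-0.002,0.003],[0,0,0],1],[[-0.0009,0.0059,0.003],[0,0,0],1],[[-0.001,0.0063,0.0025],[0,0,0],1],[[-0.001,0.0065,0.0018],[0,0,0],1],[[0,0,0],[0,0,0],1]]}}

```text
clock: 4.05
tool_pos: [0.499, 0.1261, 0.0971]
ee_rot: [-0.239, 3.13, -0.001]
ft_force: [-0.4, -3.2, 12.3]
opening: 0.102
finger_force: 27.2
```

Request:
{"name": "drive_tool", "arguments": {"deltas": [[[-0.001,0.0066,0.001],[0,0,0],1],[[-0.001,0.0066,0],[0,0,0],1],[[-0.001,0.0064,-0.001],[0,0,0],1],[[-0.001,0.006,-0.0015],[0,0,0],1],[[-0.0005,0.004,-0.001],[0,0,0],1],[[0,0,0],[0,0,0],1],[[0,0,0],[0,0,0],1]]}}

```text
clock: 4.63
tool_pos: [0.4943, 0.1546, 0.0933]
ee_rot: [-0.239, 3.132, -0.004]
ft_force: [-1.4, -12.8, 11.7]
opening: 0.098
finger_force: 27.2
```

Request:
{"name": "drive_tool", "arguments": {"deltas": [[[0,0,0],[0,0,0],1],[[0,0,0],[0,0,0],0.6],[[0,0,0],[0,0,0],0.3],[[0,0,0],[0,0,0],0.3],[[0,0,0.02],[0,0,0],0.2],[[0,0,0.03],[0,0,0],0.2],[[0,0,0.03],[0,0,0],0.2],[[0,0,0.03],[0,0,0],0.2],[[0.01,-0.04,0.03],[0,0,-0.5],0.2],[[0.01,-0.041,0.01],[0,0,-0.5],0.2],[[0.01,-0.041,0],[0,0,-0.54],0.2],[[0.007,-0.041,0],[0,0,0],0.2]]}}

```text
clock: 5.63
tool_pos: [0.529, 0.0004, 0.2376]
ee_rot: [-0.024, 3.14, 0.0]
ft_force: [0.8, -0.5, 0.2]
opening: 0.402
finger_force: 0.0
```

```bash
python3 - <<'E'
from h import *
p,d=r.camera("side"); p2,d2=r.camera("top"); o=r.observe();print(o["tool_pos"],o["ft_force"])
a=cv2.resize(p[130:230,190:330,::-1],(560,400),interpolation=cv2.INTER_CUBIC)
cv2.imwrite("pics/d.png",a)
C=cloud("top",d2);np.savez("pics/top1.npz",p=p2,d=d2)
m=(C[...,2]>.07)&(C[...,2]<.1)&(abs(C[...,0]-.5)<.08)&(C[...,1]>.1)&(C[...,1]<.2)
print(m.sum(),np.median(C[m],0) if m.any() else 0)
E
```

```text
[ 0.52912925 -0.00300443  0.23640511] [-0.85192984  1.14134018  0.59132383]
74 [0.46342967 0.1432406  0.08854532]
```

View pics/d.png

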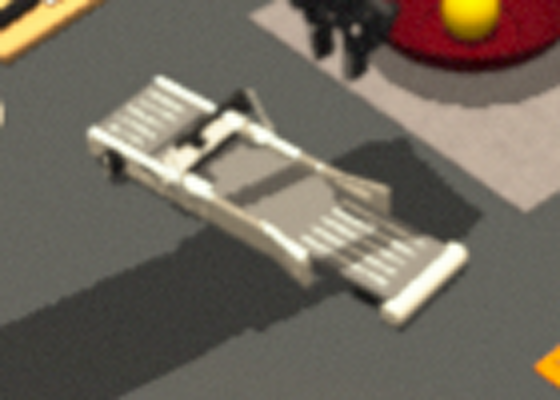

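The clip stands up: the black bar is now at (185,160)-(245,95), its top at 0.088 as expected. Now the insert.

Request:
{"name": "drive_tool", "arguments": {"deltas": [[[0.006,-0.035,0],[0,0,0],0.2],[[0.006,-0.035,0],[0,0,0],0.2],[[0.006,-0.035,0],[0,0,0],0.2],[[0.006,-0.035,0],[0,0,0],0.2],[[0.006,-0.035,0],[0,0,0],0.2],[[0.006,-0.035,0],[0,0,0],0.2],[[0.006,-0.035,-0.01],[0,0,0],0.2],[[0.006,-0.035,-0.015],[0,0,0],0.2],[[0.006,-0.035,-0.015],[0,0,0],0.2],[[0.004,-0.033,-0.015],[0,0,0],0.2],[[0,0,-0.04],[0,0,0],0.2],[[0,0,-0.03],[0,0,0],0.2]]}}

```text
clock: 6.73
tool_pos: [0.5863, -0.3474, 0.109]
ee_rot: [0.025, -3.141, -0.001]
ft_force: [0.1, 0.8, -0.9]
opening: 0.394
finger_force: 0.0
```

Request:
{"name": "drive_tool", "arguments": {"deltas": [[[0,0,0],[0,0,0],0.2],[[0,0,0],[0,0,0],0.2]]}}

```text
clock: 6.9
tool_pos: [0.5863, -0.3454, 0.1109]
ee_rot: [0.028, -3.139, -0.003]
ft_force: [0.7, -0.2, 1.3]
opening: 0.4
finger_force: 0.0
```

Request:
{"name": "drive_tool", "arguments": {"deltas": [[[0,-0.0055,-0.035],[0,0,0],0.2],[[0,0,-0.03],[0,0,0],0.2],[[0,0,-0.018],[0,0,0],0.2],[[0,0,0],[0,0,0],0.2],[[0,0,0],[0,0,0],0.5],[[0,0,0],[0,0,0],0.8],[[0,0,0],[0,0,0],1],[[0,0,0],[0,0,0],1],[[0,0,0],[0,0,0],1]], "squeeze": 30}}

```text
clock: 7.65
tool_pos: [0.588, -0.3525, 0.0323]
ee_rot: [-0.028, 3.138, -0.004]
ft_force: [0.7, 1.5, 10.2]
opening: 0.107
finger_force: 32.6
```

Request:
{"name": "drive_tool", "arguments": {"deltas": [[[0,0,0.005],[0,0,0],1],[[0,0,0.025],[0,0,0],1],[[0,0,0.035],[0,0,0],1],[[0,0,0.035],[0,0,0],1],[[0,0,0.02],[0,0,0],1],[[0,0,0],[0,0,0],1]]}}

```text
clock: 8.15
tool_pos: [0.5882, -0.3529, 0.1564]
ee_rot: [-0.028, 3.134, -0.009]
ft_force: [0.4, 0.0, -0.2]
opening: 0.106
finger_force: 31.2
```

```bash
python3 - <<'E'
from h import *
o=r.observe();print(o["tool_pos"],o["ft_force"],o["opening"],r.finger_overhang)
d=np.median([np.load("pics/top0.npz")["d"]]+[r.camera("top")[1] for _ in range(4)],0);C=cloud("top",d).reshape(-1,3)
th=np.radians(98.7);u=np.array([np.cos(th),np.sin(th)]);v=np.array([-u[1],u[0]]);B=np.array([.503,.0885])
s=(C[:,:2]-B)@u;l=(C[:,:2]-B)@v
for a in np.arange(-.216,.21,.008):
    m=(abs(s-a)<.004)&(abs(l)<.07)&(C[:,2]>.018)
    if m.sum()>3:
        mid=m&(abs(l)<.03); print(round(a,3),"l",l[m].min().round(3),l[m].max().round(3),"zmid",np.median(C[mid,2]).round(4) if mid.any() else 0)
from scipy.ndimage import label
E
```

```text
[ 0.58818677 -0.35290833  0.1563857 ] [ 0.43355082  0.04766602 -0.16183658] 0.10612716960417853 0.017
-0.2 l -0.051 0.048 zmid 0.0266
-0.192 l -0.055 0.049 zmid 0.0305
-0.184 l -0.053 0.049 zmid 0.0306
-0.176 l -0.049 0.041 zmid 0.0304
-0.168 l -0.045 0.04 zmid 0.0303
-0.16 l -0.043 0.04 zmid 0.0306
-0.152 l -0.044 0.039 zmid 0.031
-0.144 l -0.045 0.04 zmid 0.0306
-0.136 l -0.043 0.041 zmid 0.0309
-0.128 l -0.044 0.041 zmid 0.0304
-0.12 l -0.045 0.041 zmid 0.0303
-0.112 l -0.043 0.04 zmid 0.0304
-0.104 l -0.043 0.056 zmid 0.0311
-0.096 l -0.063 0.061 zmid 0.0312
-0.088 l -0.06 0.058 zmid 0.0308
-0.08 l -0.061 0.057 zmid 0.0308
-0.072 l -0.059 0.055 zmid 0.0308
-0.064 l -0.056 0.054 zmid 0.0301
-0.056 l -0.054 0.052 zmid 0.0304
-0.048 l -0.053 0.051 zmid 0.031
-0.04 l -0.053 0.051 zmid 0.0307
-0.032 l -0.052 0.051 zmid 0.0307
-0.024 l -0.053 0.051 zmid 0.031
-0.016 l -0.053 0.051 zmid 0.0306
-0.008 l -0.052 0.052 zmid 0.0307
0.0 l -0.052 0.052 zmid 0.0311
0.008 l -0.051 0.052 zmid 0.031
0.016 l -0.052 0.052 zmid 0.0308
0.024 l -0.052 0.052 zmid 0.0305
0.032 l -0.051 0.052 zmid 0.0307
0.04 l -0.057 0.059 zmid 0.0308
0.048 l -0.058 0.059 zmid 0.031
0.056 l -0.059 0.059 zmid 0.0308
0.064 l -0.058 0.059 zmid 0.0841
0.072 l -0.052 0.06 zmid 0.0849
0.08 l -0.055 0.06 zmid 0.0414
0.088 l -0.054 0.055 zmid 0.0422
0.096 l -0.053 0.055 zmid 0.0422
0.104 l -0.051 0.044 zmid 0.0303
0.112 l -0.052 0.039 zmid 0.0308
0.12 l -0.051 0.031 zmid 0.0351
0.128 l -0.051 0.024 zmid 0.0367
0.136 l -0.049 0.023 zmid 0.0366
0.144 l -0.05 0.023 zmid 0.0366
0.152 l -0.052 0.027 zmid 0.0363
0.16 l -0.049 0.029 zmid 0.0367
0.168 l -0.05 0.034 zmid 0.0365
0.176 l -0.052 0.037 zmid 0.0367
0.184 l -0.05 0.041 zmid 0.0367
0.192 l -0.043 0.044 zmid 0.0367
```

Request:
{"name": "drive_tool", "arguments": {"deltas": [[[-0.005,0.022,0],[0,0,0.4],1],[[-0.0064,0.03,0],[0,0,0.4],1],[[-0.0064,0.03,0],[0,0,0.4],1],[[-0.0064,0.03,0],[0,0,0.38],1],[[-0.0064,0.03,0],[0,0,0],1],[[-0.0064,0.03,0],[0,0,0],1],[[-0.0064,0.03,-0.01],[0,0,0],1],[[-0.0064,0.03,-0.02],[0,0,0],1],[[-0.0064,0.03,-0.02],[0,0,0],1],[[0,0.002,-0.02],[0,0,0],1],[[0,0,0],[0,0,0],1],[[0,0,0],[0,0,0],1]]}}

```text
clock: 9.35
tool_pos: [0.5298, -0.0877, 0.0781]
ee_rot: [0.245, -3.13, -0.001]
ft_force: [-0.1, 0.1, 0.5]
opening: 0.104
finger_force: 31.2
```

```bash
python3 - <<'E'
from h import *
p,d=r.camera("top"); o=r.observe();print(o["tool_pos"],o["ee_rot"],o["ft_force"])
cv2.imwrite("pics/e.png",cv2.resize(p[170:260,175:335,::-1],(800,450),interpolation=cv2.INTER_CUBIC))
E
```

```text
[ 0.53055405 -0.08835796  0.07919402] [ 2.43534635e-01 -3.13161741e+00  1.34292662e-04] [ 0.72424659 -0.90645408 -0.24085511]
```

View pics/e.png

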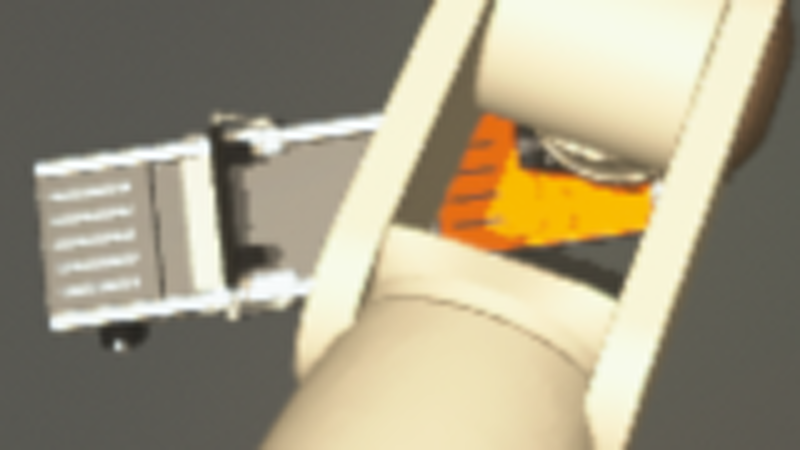

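The arm hides most of it, but the orange nose (460,190) is held at the plate's rear and the clip is up (215,210). Lowering.

Request:
{"name": "drive_tool", "arguments": {"deltas": [[[0.0013,-0.0005,-0.006],[0,0,0],1],[[0,0,-0.005],[0,0,0],1],[[0,0,-0.004],[0,0,0],1],[[0,0,-0.002],[0,0,0],1],[[0,0,0],[0,0,0],1],[[0,0,0],[0,0,0],1]]}}

```text
clock: 9.9
tool_pos: [0.5318, -0.0888, 0.0623]
ee_rot: [-0.243, 3.132, -0.001]
ft_force: [-3.4, -0.0, 6.4]
opening: 0.104
finger_force: 32.1
```

Request:
{"name": "drive_tool", "arguments": {"deltas": [[[0,0,0.002],[0,0,0],0.6],[[0,0,0.001],[0,0,0],0.5],[[0,0,0],[0,0,0],0.5],[[0,0,0],[0,0,0],0.5],[[0,0,0],[0,0,0],1],[[0,0,0],[0,0,0],1],[[0,0,0],[0,0,0],1],[[0,0,0],[0,0,0],1]], "squeeze": 20}}

```text
clock: 10.57
tool_pos: [0.5317, -0.0883, 0.0649]
ee_rot: [-0.244, 3.132, -0.0]
ft_force: [-0.0, 0.2, 1.3]
opening: 0.109
finger_force: 21.5
```

Request:
{"name": "drive_tool", "arguments": {"deltas": [[[-0.0012,0.0079,0],[0,0,0],1],[[-0.0012,0.0079,0],[0,0,0],1],[[-0.0012,0.0079,0],[0,0,0],1],[[-0.0012,0.0079,0],[0,0,0],1],[[0,0,0],[0,0,0],1]]}}

```text
clock: 10.98
tool_pos: [0.5266, -0.055, 0.0649]
ee_rot: [0.246, -3.132, -0.0]
ft_force: [-0.2, 0.1, -0.1]
opening: 0.108
finger_force: 21.4
```

Request:
{"name": "drive_tool", "arguments": {"deltas": [[[-0.0012,0.0079,0],[0,0,0],1],[[-0.0012,0.0079,0],[0,0,0],1],[[-0.0012,0.0079,0],[0,0,0],1],[[-0.0012,0.0079,0],[0,0,0],1],[[0,0,0],[0,0,0],1]]}}

```text
clock: 11.4
tool_pos: [0.5218, -0.0237, 0.0649]
ee_rot: [0.245, -3.132, -0.0]
ft_force: [-0.2, 0.9, 0.7]
opening: 0.111
finger_force: 21.4
```

Request:
{"name": "drive_tool", "arguments": {"deltas": [[[-0.0012,0.0079,0],[0,0,0],1],[[-0.0012,0.0079,0],[0,0,0],1],[[-0.0012,0.0079,0],[0,0,0],1],[[-0.0012,0.0079,0],[0,0,0],1],[[0,0,0],[0,0,0],1]]}}

```text
clock: 11.82
tool_pos: [0.517, 0.0079, 0.0649]
ee_rot: [0.245, -3.132, -0.001]
ft_force: [0.3, 1.5, 2.6]
opening: 0.108
finger_force: 21.5
```

Request:
{"name": "drive_tool", "arguments": {"deltas": [[[-0.001,0.006,0],[0,0,0],1],[[-0.001,0.006,0],[0,0,0],1],[[-0.0008,0.005,0],[0,0,0],1],[[-0.0006,0.004,0],[0,0,0],1],[[0,0,0],[0,0,0],1]]}}

```text
clock: 12.23
tool_pos: [0.5138, 0.0282, 0.0649]
ee_rot: [0.245, -3.132, -0.0]
ft_force: [-0.1, 1.4, 2.1]
opening: 0.106
finger_force: 21.6
```

Request:
{"name": "drive_tool", "arguments": {"deltas": [[[-0.0002,0.001,0],[0,0,0],1],[[-0.0002,0.001,0],[0,0,0],1],[[-0.0001,0.001,0],[0,0,0],1],[[0,0,0],[0,0,0],1]]}}

```text
clock: 12.57
tool_pos: [0.5134, 0.0305, 0.0649]
ee_rot: [0.244, -3.132, 0.0]
ft_force: [0.8, 0.3, 2.8]
opening: 0.11
finger_force: 21.6
```

Request:
{"name": "drive_tool", "arguments": {"deltas": [[[-0.0002,0.001,0],[0,0,0],1],[[-0.0002,0.001,0],[0,0,0],1],[[-0.0001,0.001,0],[0,0,0],1],[[0,0,0],[0,0,0],1]]}}

```text
clock: 12.9
tool_pos: [0.5129, 0.0336, 0.0649]
ee_rot: [0.244, -3.132, 0.0]
ft_force: [-0.2, -0.2, 2.2]
opening: 0.11
finger_force: 21.6
```

Request:
{"name": "drive_tool", "arguments": {"deltas": [[[-0.0002,0.0008,0],[0,0,0],1],[[-0.0001,0.0008,0],[0,0,0],1],[[0,0,0],[0,0,0],1]]}}

```text
clock: 13.15
tool_pos: [0.5126, 0.0352, 0.0649]
ee_rot: [-0.244, 3.132, -0.0]
ft_force: [1.0, -0.2, 3.0]
opening: 0.106
finger_force: 21.6
```

Request:
{"name": "drive_tool", "arguments": {"deltas": [[[-0.0001,0.0007,0],[0,0,0],1],[[0,0,0],[0,0,0],1]]}}

```text
clock: 13.32
tool_pos: [0.5125, 0.0358, 0.0649]
ee_rot: [-0.244, 3.132, -0.0]
ft_force: [-0.4, -0.5, 2.6]
opening: 0.105
finger_force: 21.6
```

Request:
{"name": "drive_tool", "arguments": {"deltas": [[[-0.0001,0.0007,0],[0,0,0],1],[[-0.0001,0.0007,0],[0,0,0],1],[[0,0,0],[0,0,0],1]]}}

```text
clock: 13.57
tool_pos: [0.5123, 0.0373, 0.0649]
ee_rot: [-0.244, 3.132, -0.0]
ft_force: [1.0, -0.2, 2.8]
opening: 0.112
finger_force: 21.6
```

Request:
{"name": "drive_tool", "arguments": {"deltas": [[[-0.0001,0.0007,0],[0,0,0],1],[[0,0,0],[0,0,0],1]]}}

```text
clock: 13.73
tool_pos: [0.5122, 0.0379, 0.0649]
ee_rot: [-0.244, 3.132, -0.0]
ft_force: [0.2, -1.1, 2.6]
opening: 0.108
finger_force: 21.6
```

Request:
{"name": "drive_tool", "arguments": {"deltas": [[[-0.0001,0.0007,0],[0,0,0],1],[[0,0,0],[0,0,0],1]]}}

```text
clock: 13.9
tool_pos: [0.5121, 0.0386, 0.0649]
ee_rot: [0.244, -3.132, 0.0]
ft_force: [0.8, -0.8, 2.4]
opening: 0.107
finger_force: 21.6
```

Request:
{"name": "drive_tool", "arguments": {"deltas": [[[-0.0001,0.0006,0],[0,0,0],1],[[0,0,0],[0,0,0],1]]}}

```text
clock: 14.07
tool_pos: [0.512, 0.0392, 0.0649]
ee_rot: [-0.244, 3.132, -0.0]
ft_force: [-0.3, -1.2, 2.3]
opening: 0.104
finger_force: 21.6
```

Request:
{"name": "drive_tool", "arguments": {"deltas": [[[-0.0001,0.0006,0],[0,0,0],1],[[0,0,0],[0,0,0],1]]}}

```text
clock: 14.23
tool_pos: [0.5119, 0.0398, 0.0649]
ee_rot: [-0.244, 3.132, -0.0]
ft_force: [0.5, -1.5, 2.2]
opening: 0.109
finger_force: 21.6
```

Request:
{"name": "drive_tool", "arguments": {"deltas": [[[-0.0001,0.0006,0],[0,0,0],1],[[0,0,0],[0,0,0],1]]}}

```text
clock: 14.4
tool_pos: [0.5121, 0.04, 0.0649]
ee_rot: [-0.244, 3.132, -0.002]
ft_force: [2.8, -5.8, 0.5]
opening: 0.109
finger_force: 21.4
```

Request:
{"name": "drive_tool", "arguments": {"deltas": [[[0,0,0],[0,0,0],1],[[0,0,0],[0,0,0],1],[[0,0,0],[0,0,0],1]]}}

```text
clock: 14.65
tool_pos: [0.512, 0.04, 0.0649]
ee_rot: [-0.244, 3.132, -0.001]
ft_force: [3.7, -6.0, 0.9]
opening: 0.11
finger_force: 21.4
```

```bash
python3 - <<'E'
from h import *
for i in range(2):
    p,d=r.camera("side"); o=r.observe();print(o["tool_pos"],o["ft_force"],o["wrist_torque"])
cv2.imwrite("pics/f.png",cv2.resize(p[130:220,200:320,::-1],(800,600),interpolation=cv2.INTER_CUBIC))
E
```

```text
[0.51204252 0.03993787 0.06490587] [ 2.37992628 -6.37196328  0.18748829] [-1.01012708 -0.39733548  0.026734  ]
[0.51205991 0.03993803 0.06494156] [ 2.9392675  -6.09243565  1.29574977] [-1.0024925  -0.41200099  0.01879254]
```

View pics/f.png

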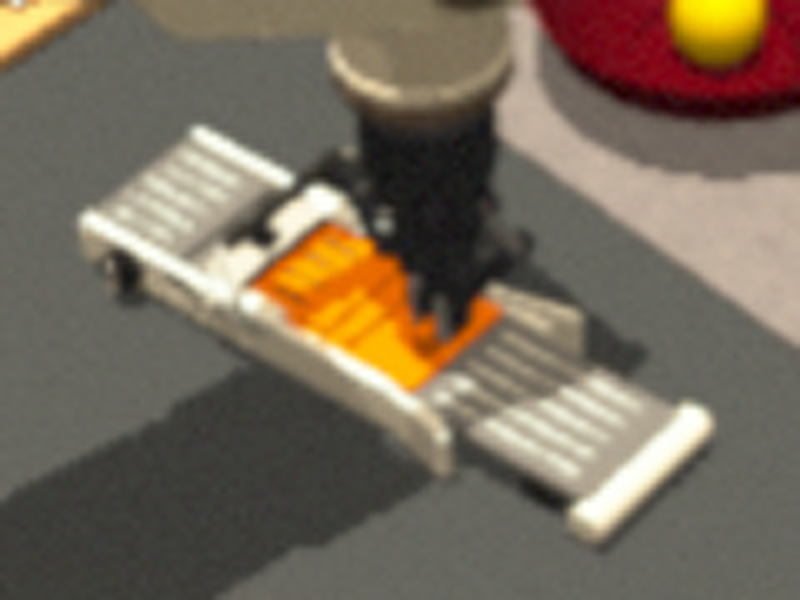

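The insert's orange front edge reaches the blade ledge (330,230), it lies straight in the channel, and the force is steady at about 6 N. I let go and move to the bar.

Request:
{"name": "drive_tool", "arguments": {"deltas": [[[0,0,0],[0,0,0],0.8],[[0,0,0],[0,0,0],0.5],[[0,0,0],[0,0,0],0.4],[[0,0,0],[0,0,0],0.3],[[0,0,0.02],[0,0,0],0.2],[[0,0,0.035],[0,0,0],0.2],[[0,0,0.035],[0,0,0],0.2],[[-0.004,0.028,0.005],[0,0,0],0.2],[[-0.005,0.03,0],[0,0,0],0.2],[[-0.005,0.03,0],[0,0,0],0.2],[[-0.004,0.0265,0],[0,0,0],0.2],[[0,0,0],[0,0,0],0.2]]}}

```text
clock: 15.75
tool_pos: [0.4928, 0.1585, 0.1599]
ee_rot: [0.248, -3.132, -0.002]
ft_force: [0.6, 0.5, -0.0]
opening: 0.401
finger_force: 0.0
```

Request:
{"name": "drive_tool", "arguments": {"deltas": [[[0,0,0],[0,0,0],0.2]]}}

```text
clock: 15.83
tool_pos: [0.4934, 0.156, 0.1598]
ee_rot: [0.248, -3.131, 0.0]
ft_force: [0.8, -0.2, -0.3]
opening: 0.4
finger_force: 0.0
```

```bash
python3 - <<'E'
from h import *
p,d=r.camera("side"); o=r.observe();print(o["tool_pos"],o["ft_force"],o["opening"])
cv2.imwrite("pics/g.png",cv2.resize(p[130:220,200:320,::-1],(800,600),interpolation=cv2.INTER_CUBIC))
E
```

```text
[0.49357793 0.1550759  0.15972447] [ 0.19187802 -0.52902587  0.82562832] 0.39945772117762657
```

View pics/g.png

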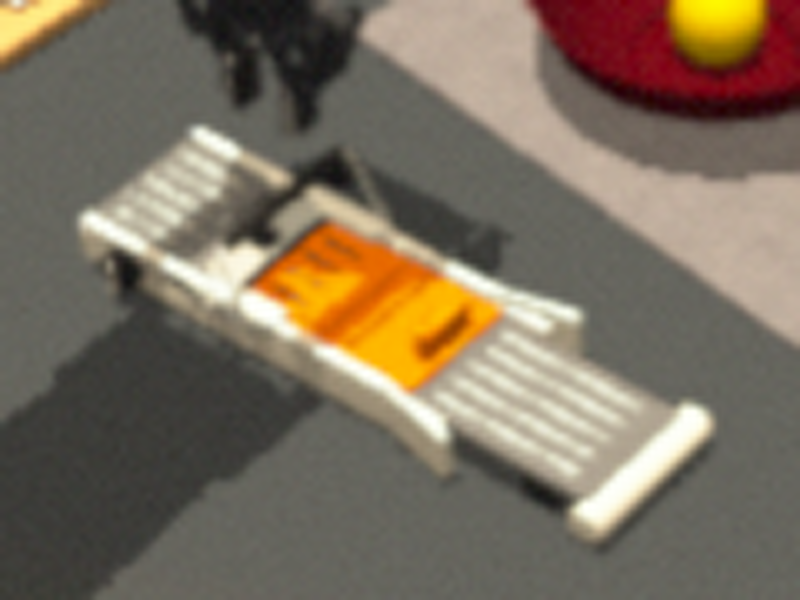

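The insert stayed home (front edge at (330,230)-(255,285)) and the clip is still up. I grasp the bar a little higher, so that the fingertips clear the insert's step.

Request:
{"name": "drive_tool", "arguments": {"deltas": [[[0.0003,-0.0005,-0.03],[0,0,0],0.2],[[0,0,-0.02],[0,0,0],0.2],[[0,0,-0.011],[0,0,0],0.2],[[0,0,0],[0,0,0],0.2],[[0,0,0],[0,0,0],0.5],[[0,0,0],[0,0,0],0.7],[[0,0,0],[0,0,0],0.8],[[0,0,0],[0,0,0],1],[[0,0,0],[0,0,0],1],[[0,0,0],[0,0,0],1]], "squeeze": 25}}

```text
clock: 16.72
tool_pos: [0.4948, 0.1543, 0.1002]
ee_rot: [-0.244, 3.13, -0.0]
ft_force: [0.7, -1.3, 7.1]
opening: 0.093
finger_force: 24.7
```

Request:
{"name": "drive_tool", "arguments": {"deltas": [[[0.0005,-0.0031,0.0013],[0,0,0],1],[[0.0005,-0.0031,0.0012],[0,0,0],1],[[0.0005,-0.0032,0.0009],[0,0,0],1],[[0.0005,-0.0032,0.0007],[0,0,0],1],[[0.0005,-0.0033,0.0004],[0,0,0],1],[[0.0005,-0.0033,0.0002],[0,0,0],1],[[0,0,0],[0,0,0],1]]}}

```text
clock: 17.3
tool_pos: [0.4982, 0.1354, 0.1061]
ee_rot: [-0.244, 3.128, 0.001]
ft_force: [-5.2, 1.8, 23.4]
opening: 0.072
finger_force: 27.3
```

Request:
{"name": "drive_tool", "arguments": {"deltas": [[[0,0,0],[0,0,0],0.7],[[0,0,0],[0,0,0],0.3],[[0,0,0],[0,0,0],0.2],[[0,0,0],[0,0,0],0.2]]}}

```text
clock: 17.63
tool_pos: [0.4971, 0.1354, 0.1038]
ee_rot: [-0.244, 3.132, 0.001]
ft_force: [-0.3, 5.1, 1.7]
opening: 0.4
finger_force: 2.2
```

```bash
python3 - <<'E'
from h import *
p,d=r.camera("side"); o=r.observe();print(o["tool_pos"],o["ft_force"],o["opening"])
cv2.imwrite("pics/i.png",cv2.resize(p[130:220,200:320,::-1],(800,600),interpolation=cv2.INTER_CUBIC))
E
```

```text
[0.49709625 0.13538961 0.1037084 ] [-0.94828538  4.36445069  1.62540459] 0.39776086878596434
```

View pics/i.png

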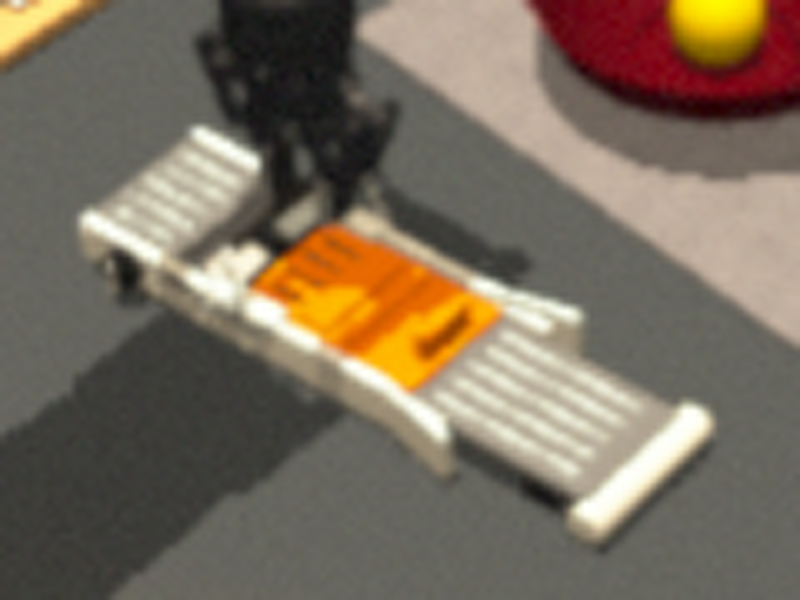

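The insert is unmoved. The bar had been held near the fingertips, so I let it lean on the front finger (it stays up), go lower and regrip.

Request:
{"name": "drive_tool", "arguments": {"deltas": [[[0,0,-0.006],[0,0,0],0.2],[[0,0,-0.007],[0,0,0],0.2],[[0,0,-0.002],[0,0,0],0.2],[[0,0,0],[0,0,0],0.4],[[0,0,0],[0,0,0],0.6],[[0,0,0],[0,0,0],0.75],[[0,0,0],[0,0,0],1],[[0,0,0],[0,0,0],1],[[0,0,0],[0,0,0],1]], "squeeze": 25}}

```text
clock: 18.43
tool_pos: [0.4971, 0.1351, 0.0886]
ee_rot: [-0.244, 3.132, -0.0]
ft_force: [-0.3, 3.1, 2.3]
opening: 0.109
finger_force: 24.4
```

Request:
{"name": "drive_tool", "arguments": {"deltas": [[[0.0005,-0.0033,-0.0001],[0,0,0],1],[[0.0005,-0.0033,-0.0002],[0,0,0],1],[[0.0005,-0.0033,-0.0005],[0,0,0],1],[[0.0005,-0.0032,-0.0007],[0,0,0],1],[[0.0005,-0.0032,-0.001],[0,0,0],1],[[0.0005,-0.0031,-0.0012],[0,0,0],1],[[0,0,0],[0,0,0],1]]}}

```text
clock: 19.02
tool_pos: [0.5003, 0.115, 0.0846]
ee_rot: [-0.243, 3.132, -0.001]
ft_force: [3.6, -0.1, -0.4]
opening: 0.104
finger_force: 24.8
```

Request:
{"name": "drive_tool", "arguments": {"deltas": [[[0.0004,-0.003,-0.0014],[0,0,0],1],[[0.0005,-0.0029,-0.0016],[0,0,0],1],[[0.0004,-0.0027,-0.0019],[0,0,0],1],[[0.0004,-0.0027,-0.002],[0,0,0],1],[[0.0003,-0.0025,-0.0022],[0,0,0],1],[[0.0004,-0.0023,-0.0024],[0,0,0],1],[[0,0,0],[0,0,0],1]]}}

```text
clock: 19.6
tool_pos: [0.5025, 0.099, 0.0728]
ee_rot: [0.243, -3.132, 0.001]
ft_force: [4.5, -1.6, -1.6]
opening: 0.102
finger_force: 24.8
```

Request:
{"name": "drive_tool", "arguments": {"deltas": [[[0.0002,-0.0021,-0.0026],[0,0,0],1],[[0.0002,-0.002,-0.0026],[0,0,0],1],[[0.0001,-0.0018,-0.0028],[0,0,0],1],[[0,-0.0016,-0.003],[0,0,0],1],[[0,0,0],[0,0,0],1]]}}

```text
clock: 20.02
tool_pos: [0.5033, 0.0917, 0.0619]
ee_rot: [-0.244, 3.132, -0.001]
ft_force: [5.8, -1.9, -1.9]
opening: 0.103
finger_force: 24.8
```

Request:
{"name": "drive_tool", "arguments": {"deltas": [[[0,-0.0004,-0.001],[0,0,0],1],[[0,-0.0004,-0.001],[0,0,0],1],[[0,0,0],[0,0,0],1]]}}

```text
clock: 20.27
tool_pos: [0.5033, 0.091, 0.0602]
ee_rot: [-0.244, 3.131, -0.001]
ft_force: [6.8, -2.4, -1.7]
opening: 0.102
finger_force: 25.0
```

Request:
{"name": "drive_tool", "arguments": {"deltas": [[[0,-0.0003,-0.001],[0,0,0],1],[[0,0,0],[0,0,0],1]]}}

```text
clock: 20.43
tool_pos: [0.5033, 0.0906, 0.0592]
ee_rot: [-0.244, 3.131, -0.001]
ft_force: [6.4, -3.5, -0.5]
opening: 0.103
finger_force: 25.0
```

Request:
{"name": "drive_tool", "arguments": {"deltas": [[[0,-0.0003,-0.001],[0,0,0],1],[[0,0,0],[0,0,0],1]]}}

```text
clock: 20.6
tool_pos: [0.5034, 0.0903, 0.0582]
ee_rot: [-0.244, 3.131, -0.001]
ft_force: [6.6, -3.2, -1.1]
opening: 0.103
finger_force: 25.1
```

Request:
{"name": "drive_tool", "arguments": {"deltas": [[[0,-0.0002,-0.0007],[0,0,0],1],[[0,0,0],[0,0,0],1]]}}

```text
clock: 20.77
tool_pos: [0.5034, 0.09, 0.0576]
ee_rot: [-0.244, 3.131, -0.001]
ft_force: [7.0, -4.0, -0.6]
opening: 0.103
finger_force: 25.2
```

Request:
{"name": "drive_tool", "arguments": {"deltas": [[[0,-0.0002,-0.0006],[0,0,0],1],[[0,0,0],[0,0,0],1]]}}

```text
clock: 20.93
tool_pos: [0.5034, 0.0898, 0.057]
ee_rot: [-0.244, 3.131, -0.001]
ft_force: [7.3, -4.8, -1.1]
opening: 0.102
finger_force: 25.2
```

Request:
{"name": "drive_tool", "arguments": {"deltas": [[[0,0,-0.0006],[0,0,0],1],[[0,0,0],[0,0,0],1]]}}

```text
clock: 21.1
tool_pos: [0.5035, 0.0898, 0.0567]
ee_rot: [-0.244, 3.131, -0.002]
ft_force: [5.7, -5.3, 2.7]
opening: 0.103
finger_force: 25.5
```

Request:
{"name": "drive_tool", "arguments": {"deltas": [[[0,0,-0.0005],[0,0,0],1],[[0,0,0],[0,0,0],1]]}}

```text
clock: 21.27
tool_pos: [0.5036, 0.0898, 0.0565]
ee_rot: [-0.244, 3.131, -0.002]
ft_force: [3.3, -6.1, 9.8]
opening: 0.099
finger_force: 26.1
```

Request:
{"name": "drive_tool", "arguments": {"deltas": [[[0,0,0.0004],[0,0,0],0.8],[[0,0,0],[0,0,0],0.6],[[0,0,0],[0,0,0],0.4],[[0,0,0],[0,0,0],0.4],[[0,0,0.01],[0,0,0],0.4],[[0,0,0.02],[0,0,0],0.4],[[0,0,0.03],[0,0,0],0.4],[[0,0,0.04],[0,0,0],0.4],[[0,0,0.04],[0,0,0],0.4],[[0,-0.03,0.04],[0,0,0],0.4],[[0,0,0],[0,0,0],0.4]]}}

```text
clock: 22.18
tool_pos: [0.5046, 0.0634, 0.2373]
ee_rot: [-0.243, 3.123, -0.003]
ft_force: [0.4, 0.1, 0.7]
opening: 0.301
finger_force: 0.0
```

```bash
python3 - <<'E'
from h import *
p,d=r.camera("side"); o=r.observe();print(o["tool_pos"],o["ft_force"],o["opening"])
cv2.imwrite("pics/j.png",cv2.resize(p[130:220,200:320,::-1],(800,600),interpolation=cv2.INTER_CUBIC))
E
```

```text
[0.50389866 0.06427745 0.23389629] [ 0.09325709  0.04535358 -1.01069958] 0.2970787219008281
```

View pics/j.png

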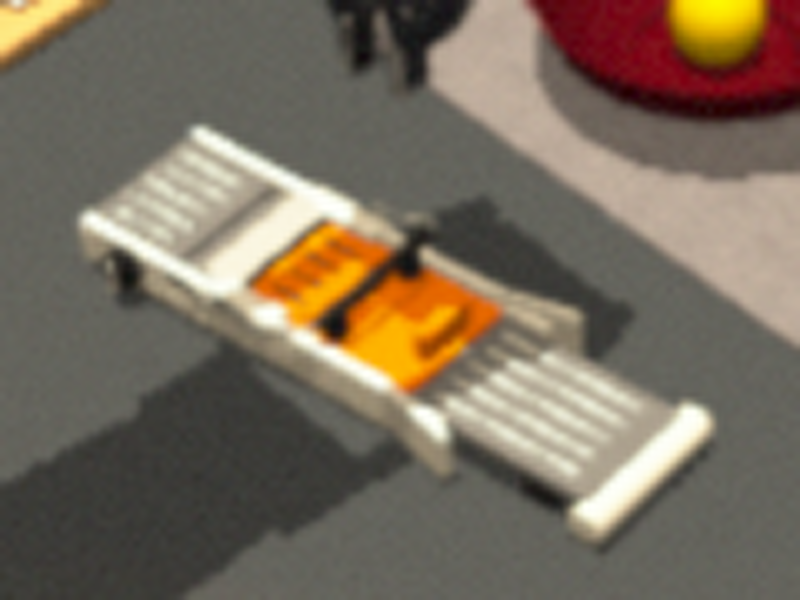

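The clip is down across the insert (bar (335,325)-(415,240)), the insert is flush at the ledge, and the gripper is clear. Handing in.

```bash
python3 -c "
from station import r
print(r.finish_job())"
```

```text
the job is handed in; nothing more can be done
None
```

The orange insert is home against the blade ledge (about 6 N by the wrist force), with the clip lowered by hand and its feet seated in the groove, judging by bar height and the last picture. The job was handed in at about 22 s, and no verdict was shown.

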